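# Shut and bar the stamp cupboard

### The arm

A 6-joint arm with a two-finger parallel gripper is mounted at the origin on the work surface; the furniture and walls round the work are solid. World frame = base frame: x ahead of the robot, y to its left, z up, the work surface at z = 0. Lengths are in m, angles in rad, forces in N, time in s.
With the tool pointing down it reaches from about 0.35 to 0.85 m from the base axis. Payload 8.1 kg.
Tool frame: the origin (TCP) lies at the very end of the fingers, on their centre line; the grasp point (between the pads) lies 19 mm behind it; z points along the fingers, y is the line along which they close (so a half turn about z gives the same grasp; the last joint's range is limited). The gripper opens to 85 mm and grips with 20 to 120 N. Pads are 22 mm wide; open, the fingers measure 114 mm over their backs; the gripper's body (76 mm by 85 mm) begins 54 mm behind the grasp point. The pads swing forward as they close: fully open they stand 13 mm farther back than shut.
Start: joints at [1.196, 0.13, 1.488, -0, 1.523, -0.085], TCP at [0.171, 0.575, 0.231] pointing down, gripper open.
Joint ranges: [-2.96, 2.96], [-0.89, 2.26], [0.02, 2.5], [-1.34, 4.48], [0, 2.73], [-2.66, 2.66]. Speed limits (rad/s): [2.39, 2.39, 2.79, 3.14, 3.14, 3.14].

### API

Orientations are given as a unit quaternion [w, x, y, z].
In Python, from station import manip gives the robot as it stands.
- The arm moves only by the shell command python3 -m pendant 'ROWS' [FORCE]. ROWS is JSON, a list of rows, each a list of 3 entries, a list of its own where there are three numbers: the shift along the tool's x, y, z each as a share of 2.5 cm, from -1 to 1, then the turn, a rotation vector about the tool's x, y, z each as a share of 5 degrees, from -1 to 1, then the opening, from -1 (shut) to 1 (fully open). A call has 1 to 12 rows; each row shifts and turns the commanded pose from where the row before left it, along the tool's axes as they then stand; what a row does not reach is not made up. A row lasts 1/12 s, in which the tool goes at most 41.7 mm and 7.16 degrees, less where a joint would pass 70% of its speed; a pose out of reach is approached as far as the arm can. A call with a number of a shift or a turn outside -1 to 1 is refused whole. A call with a gripper value outside its range is refused whole. The fingers move at their own pace and stop on an object; FORCE is the grip in N (left out, the last holds). Time passes only in rows, so rows that do not move let the fingers close. It gives the time, the measured TCP pose, the force, the opening and the grip force at its end, in the units of the state.
- manip.observe(): the state, without advancing time (a new reading comes with each control period).
- manip.capture(name): name is "scene" or "top" or "wrist"; returns a dict with "frame" (420x560x3 uint8, red, green, blue), "fovy" (degrees; the focal length in pixels is half the picture's height over the tangent of half this angle, whatever the lens; pixels are square), "cx", "cy" (the principal point, pixels), "distortion" ([k1, k2, p1, p2, k3] as OpenCV has them; the pictures are not rectified), "rvec" (rotation vector, rad) and "tvec" (3), from world to camera coordinates, as OpenCV has them; the wrist camera has in their place "hand_eye" (4x4, takes a point from camera to tool coordinates, whose origin is the TCP and whose axes are the flange's). Camera axes: x right, y down, z forward; pixel columns grow to the right and rows downward; lengths in m; the calibration is good to about 2 mm. A picture is of the moment at which its call begins: read the wrist's pose just before it. There is no depth.
- manip.close_job(): hands the job in; it is judged then, once.
The state is a dict: "clock": time; "qpos": joint angles; "qvel": joint speeds; "tau": joint torques, N m; "eef_pos": TCP position; "orientation": TCP orientation; "wrist_force": force on the tool from outside, world axes, zero at the start; "ft_torque": the same for the moment, N m; "width": finger opening in m; "grasp_force": force on a finger pad.
Only numpy, scipy, OpenCV 4.12 (cv2) and the standard library are available. Lean on these libraries where they do the work, as an engineer would, in place of code of your own. Each camera call takes 0.05 s, during which the arm holds its last target. There are 200 camera calls.

### The job

Shut the little plywood stamp cupboard: with the fingertips push its open door fully closed without slamming it, and only then push the wooden bar on the front all the way across so that it bars the door. Push only; leave the stamps inside and everything else on the table and on the cupboard where it is.

Things in the scene. Friction and masses are not known exactly. Their poses are not given: they have to be found in the camera images.
- cupboard: Low plywood cupboard fixed on the table, 120 deep, 230 wide, 130 mm high, on 22 mm feet. Origin: centre of its underside; x points from its front to its back, y to the left for someone facing its front, z up. Front plane at x = -60 mm: the door covers y = -25 to 107, a fixed panel y = -28 to -115. Closed flat roof.
- door_hinge (a point): Lower end of the door's upright hinge axis, at cupboard [-60, 107, 32] mm; fixed, axes as the cupboard's. With the door at angle a (joint door) the panel runs from here along [-sin a, -cos a] and its outer face looks along [-cos a, sin a] (cupboard x, y); the axis lies in the outer face.
- door (a joint): Door angle, rad: 0 = shut against its stop, flush with the panel; grows as the free edge swings out to the front. Stays where left: friction 0.04 N m, damping 0.03 N m s/rad, no spring. Plain plywood panel without handle, reaching 132 mm from the hinge axis, 14 mm thick, from 32 to 118 mm above the table.
- door_face (a point): Point on the door's outer face, 95 mm from the hinge axis, 82 mm above the table; moves with the door. Its axes turn with the door: -x is the outward normal of the outer face.
- bar (a joint): Travel of the wooden bar, m: 0 = drawn back to the cupboard's right, 0.045 = fully home at its stop, across the door's free edge. It slides along the cupboard's +y with about 2 N friction and stays where left. Starts at 0 to 0.006.
- bar_tail (a point): Centre of the bar's right-hand (-y) end face, to be pushed towards cupboard +y; at cupboard x = -74 mm, 85 mm above the table; y = -132 mm at bar 0, -87 mm at home. Moves with the bar, axes as the cupboard's. Bar 95 long, 22 thick (x), 30 mm high, in two steel staples that reach to x = -90 mm and cover y = -41 to -75 mm, z = 65 to 105 mm.
- stamp_a: Wooden stamp standing in the cupboard, 30x30x52 mm; origin at the centre of its underside. Leave it.
- stamp_b: Smaller wooden stamp standing in the cupboard, 24x24x52 mm; origin at the centre of its underside. Leave it.
- rubber_rib: Kidney-shaped rubber rib, 45x94x10 mm, lying on the rear half of the cupboard's roof; origin at the centre of its underside. Leave it.
- tape_roll: Roll of masking tape, 100 mm across, 25 mm high, flat on the table in front of the cupboard; the door passes over it. Origin at the centre of its underside. Leave it.
- wood_rib: Kidney-shaped wooden rib, 50x104x10 mm, flat on the table in front of the cupboard. Origin at the centre of its underside. Leave it.
- slip_pot: Slip pot, 68 mm across, 69 mm high, on the far edge of the table, left of the cupboard. Origin at the centre of its underside. Leave it.
- spray_bottle: Spray bottle, 56x120x272 mm, standing left of and behind the cupboard. Origin at the centre of its underside. Leave it.
- plaque_cutter: Scalloped metal cutter with a wooden grip, 129x129x65 mm, at the far left of the table. Origin at the centre of its underside. Leave it.

How it is judged:
On the way, in this order (a step that is already met when the one before it is completed fails the run):
1. the door is pushed fully shut (within 0.04 rad) while the bar is still drawn back (under 12 mm) (value of joint door below 0.04 rad and value of joint bar below 0.012 m), for 0.2 s.
2. the bar is pushed fully across (at least 40 of 45 mm) with the door shut (value of joint bar above 0.04 m and value of joint door below 0.04 rad), for 0.2 s.
At the end, for the whole second after the job is handed in: The door is within 0.04 rad of shut, the bar is at least 40 mm along its 45 mm travel, and both stamps stand upright in the cupboard (all of step 2 and angle between each of stamp_a, stamp_b's own z axis and vertical below 0.15 rad); the robot touches nothing.
It fails at once if the bar was pushed out (past 12 mm) while the door was not shut (value of joint bar above 0.012 m and value of joint door above 0.06 rad).
It fails at once if the door was slammed (faster than 2.5 rad/s) (velocity of joint door below -2.5 rad/s).
It fails at once if the bar was gripped or rammed (fingers press it with more than 40 N) (contact force between the fingers and bar above 40 N).
It fails at once if a stamp was disturbed (15 mm) (distance of any of stamp_a, stamp_b from where it was at the start of the episode above 0.015 m).
It fails at once if something else was moved (20 mm) or lifted (distance of any of rubber_rib, tape_roll, wood_rib, slip_pot, spray_bottle, plaque_cutter from where it was at the start of the episode above 0.02 m).
It also fails if it takes over 45 s, if anything falls off the work surface, if the arm or the gripper's body presses on something with over 40 N, if the wrist force passes 120 N, or if a joint passes its speed limit or range.

## Working session

There is one attempt and no reset: what is moved stays moved. The work goes in short steps, Python scripts to look and compute and a shell command to move; the robot and the scene stay as the last step left them, time stands still between calls to the robot, and variables do not carry over. Pictures are saved under pics/ and viewed, at most 10 in all, crops included, and the job is handed in when it is done.

```bash
mkdir -p pics; cat > h.py <<'E'
import numpy as np,cv2,json
from station import manip
def snap(n,f):
    c=manip.capture(n); cv2.imwrite(f'pics/{f}.png',c['frame'][:,:,::-1]); 
    d={k:np.array(v).tolist() for k,v in c.items() if k!='frame'}; json.dump(d,open(f'pics/{f}.json','w')); return c
def ray(d,uv):
    f=210/np.tan(np.radians(d['fovy'])/2);K=np.array([[f,0,d['cx']],[0,f,d['cy']],[0,0,1]])
    p=cv2.undistortPoints(np.array([[uv]],float),K,np.array(d['distortion']))[0,0]
    R=cv2.Rodrigues(np.array(d['rvec'],float))[0];t=np.array(d['tvec'],float).ravel()
    return -R.T@t,R.T@np.array([p[0],p[1],1])
def onz(d,uv,z):
    o,v=ray(d,uv);return o+v*(z-o[2])/v[2]
def proj(d,P):
    f=210/np.tan(np.radians(d['fovy'])/2);K=np.array([[f,0,d['cx']],[0,f,d['cy']],[0,0,1]])
    return cv2.projectPoints(np.array(P,float).reshape(-1,1,3),np.array(d['rvec'],float),np.array(d['tvec'],float),K,np.array(d['distortion'],float))[0].reshape(-1,2)
E
python3 - <<'E'
from h import *
a=snap('scene','s0')['frame'];b=snap('top','t0')['frame']
print(manip.observe())
E
```

```text
{'clock': 0.1, 'qpos': array([ 1.19560611e+00,  1.31106858e-01,  1.48916500e+00,  3.57752724e-05,
        1.52300104e+00, -8.54079515e-02]), 'qvel': array([-0.0001543 , -0.00125665, -0.00177301,  0.00120545,  0.00035677,
       -0.00027253]), 'tau': array([ 3.50541968e-04, -5.70950496e+01, -5.01942623e+01, -2.82175597e-04,
        8.13616585e-03,  4.67759514e-05]), 'eef_pos': array([0.17123577, 0.57453288, 0.23033961]), 'orientation': array([-2.09167767e-04,  1.44385511e-01,  9.89521156e-01, -8.13860396e-04]), 'wrist_force': array([ 0.34774294, -1.13636385, -0.28847791]), 'ft_torque': array([0.02402769, 0.01266713, 0.03195208]), 'grasp_force': 0.0, 'width': 0.0856196833617984}
```

View pics/s0.png

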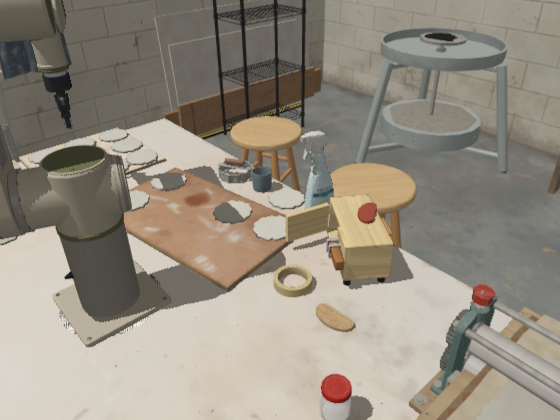

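View pics/t0.png

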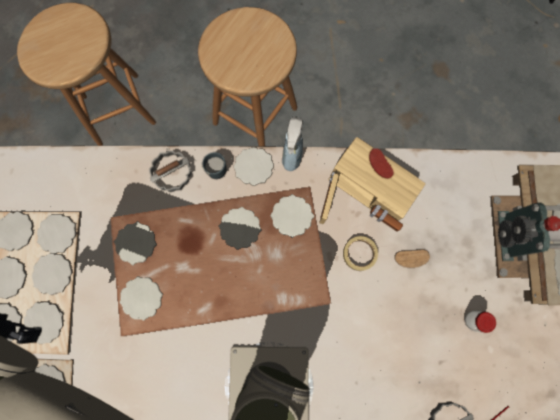

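The scene and top views show the cupboard roof at about (378,180) in the top view. The door stands open from (337,172) to (326,220), the brown bar is at about (387,218), and the tape is at (361,252).

```bash
python3 - <<'E'
import cv2
a=cv2.imread('pics/t0.png')[125:275,305:440];b=cv2.imread('pics/s0.png')[180:300,270:405]
cv2.imwrite('pics/c1.png',cv2.resize(a,None,fx=4,fy=4,interpolation=cv2.INTER_CUBIC)[:600])
E
```

```text
(no output)
```

View pics/c1.png

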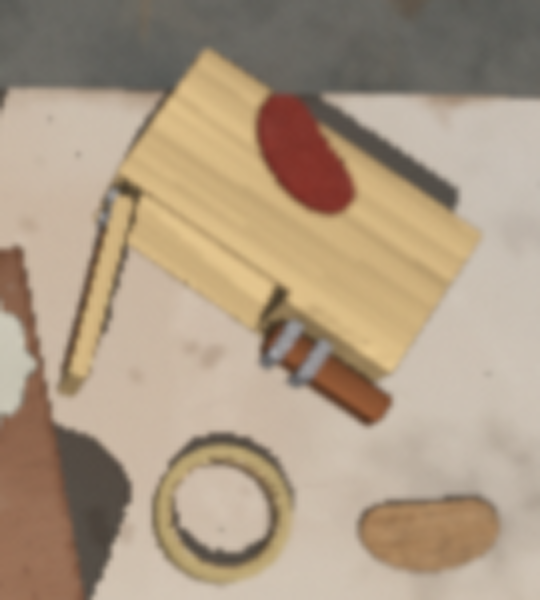

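The crop shows the roof corners at crop pixels (208,48), (122,178), (388,375) and (481,234). The door's top edge runs from (118,190) to about (72,380), and the bar tail is at (378,412).

```bash
python3 - <<'E'
from h import *
d=json.load(open('pics/t0.json'))
pt=lambda u,v:((u+.5)/4-.5+305,(v+.5)/4-.5+125)
C=np.array([onz(d,pt(*p),.130)[:2] for p in [(122,178),(388,375),(481,234),(208,48)]])
print(C); print([np.linalg.norm(C[i]-C[(i+1)%4]) for i in range(4)])
c=C.mean(0); w=C[0]-C[1]+C[3]-C[2]; q=np.arctan2(-w[0],w[1]); R=np.array([[np.cos(q),-np.sin(q)],[np.sin(q),np.cos(q)]])
print('c',c,'yaw',q)
h=c+R@[-.06,.107]
for p in [(72,380),(88,383),(62,378),(118,190)]:
    e=onz(d,pt(*p),.118)[:2]; r=R.T@(e-h); print('door pt',e,'dist',np.linalg.norm(r),'a',np.arctan2(-r[0],-r[1]))
print('hinge',h)
t=[R.T@(onz(d,pt(*p),.1)[:2]-c) for p in [(378,412),(391,398),(368,424),(270,345)]];print('tail',t)
for n,z,P in [('tape',.025,(224,507)),('rib',.01,(430,533))]: print(n,onz(d,pt(*P),z)[:2],R.T@(onz(d,pt(*P),z)[:2]-c))
s=json.load(open('pics/s0.json'))
P=[[*(c+R@[x,y]),.13] for x,y in[(-.06,.115),(-.06,-.115),(.06,-.115),(.06,.115)]];print(proj(s,P),proj(s,[*(c+R@[-.074,-.132]),.085]))
for y in(-.132,-.087): print('tailw',c+R@[-.074,y])
o=manip.observe();print(o['eef_pos'])
E
```

```text
[[ 0.58998403 -0.17625929]
 [ 0.45563423 -0.35216002]
 [ 0.5539065  -0.42171938]
 [ 0.68499637 -0.23816064]]
[np.float64(0.2213389627574065), np.float64(0.12039910469877763), np.float64(0.2255623306720722), np.float64(0.11339806363074272)]
c [ 0.57113028 -0.29707483] yaw -0.6360623143869264
door pt [ 0.45229408 -0.14178321] dist 0.13826939516261377 a 1.1800051287863076
door pt [ 0.45036679 -0.15249426] dist 0.13796611839236367 a 1.1012197368334333
door pt [ 0.45358366 -0.1350888 ] dist 0.13881095373490868 a 1.229064086625624
door pt [ 0.58502855 -0.17504764] dist 0.0014307317844291904 a 1.1531734330346068
hinge [ 0.58642529 -0.17535769]
tail [array([-0.0759078 , -0.12568841]), array([-0.06242194, -0.12752079]), array([-0.08694532, -0.12476074]), array([-0.08229043, -0.03988018])]
tape [ 0.37749562 -0.26035524] [-0.17758031 -0.08548652]
rib [ 0.36097137 -0.41420016] [-0.09948422 -0.21906164]
[[327.54381883 196.39932984]
 [344.0283105  246.42484141]
 [393.1763467  243.1091692 ]
 [369.73374618 193.86273556]] [[338.68076909 265.96869402]]
tailw [ 0.43318936 -0.35930266]
tailw [ 0.45992082 -0.32310281]
[0.17123577 0.57453288 0.23033961]
```

```bash
python3 -m pendant '[[[0,0,0],[0,0,1],-1],[[0,0,0],[0,0,1],-1],[[0,0,0],[0,0,1],-1],[[0,0,0],[0,0,1],-1],[[-0.87,-0.46,0],[0,0,0],-1],[[-0.87,-0.46,0],[0,0,0],-1],[[-0.87,-0.46,0],[0,0,0],-1],[[-0.87,-0.46,0],[0,0,0],-1],[[-0.87,-0.46,0],[0,0,0],-1],[[-0.87,-0.46,0],[0,0,0],-1],[[-0.87,-0.46,0],[0,0,0],-1],[[-0.87,-0.46,0],[0,0,0],-1]]'
python3 - <<'E'
from h import *
d=json.load(open('pics/t0.json'))
for p,z in [((283,168),0),((300,168),0),((290,172),0)]: print('bottle',onz(d,p,z))
from scipy.spatial.transform import Rotation as Ro
o=manip.observe();w,x,y,z=o['orientation'];print(o['eef_pos'],Ro.from_quat([x,y,z,w]).as_matrix().round(3),o['qpos'])
E
```

```text
clock: 1.1
eef_pos: [0.2564, 0.3961, 0.2308]
orientation: [-0.0, 0.314, 0.949, -0.0]
wrist_force: [-0.1, 0.4, -0.8]
width: -0.0001
grasp_force: 0.0
bottle [ 0.63136966 -0.03604862  0.        ]
bottle [ 0.63198525 -0.08776922  0.        ]
bottle [ 0.618954   -0.05739082  0.        ]
[0.25639608 0.39605425 0.23080209] [[-0.803  0.596 -0.   ]
 [ 0.596  0.803 -0.001]
 [-0.    -0.001 -1.   ]] [ 8.87563949e-01 -2.22273655e-01  1.83095745e+00 -3.87713724e-05
  1.53368785e+00 -4.44985926e-02]
```

```bash
R='x'; python3 -m pendant '[[[-0.85,-0.45,0],[0,0,0],-1],[[-0.85,-0.45,0],[0,0,0],-1],[[-0.85,-0.45,0],[0,0,0],-1],[[-0.85,-0.45,0],[0,0,0],-1],[[-0.85,-0.45,0],[0,0,0],-1],[[-0.85,-0.45,0],[0,0,0],-1],[[-0.85,-0.45,0],[0,0,0],-1],[[-0.85,-0.45,0],[0,0,0],-1],[[-0.85,-0.45,0],[0,0,0],-1],[[-0.85,-0.45,0],[0,0,0],-1],[[-0.85,-0.45,0],[0,0,0],-1],[[-0.85,-0.45,0],[0,0,0],-1]]'
python3 -m pendant '[[[-0.8,-0.42,0],[0,0,0],-1],[[-0.8,-0.42,0],[0,0,0],-1],[[-0.8,-0.42,0],[0,0,0],-1],[[-0.8,-0.42,0],[0,0,0],-1],[[-0.8,-0.42,0],[0,0,0],-1],[[-0.8,-0.42,0],[0,0,0],-1],[[-0.8,-0.42,0],[0,0,0],-1],[[-0.8,-0.42,0],[0,0,0],-1],[[-0.6,-0.3,0],[0,0,0],-1],[[-0.3,-0.2,0],[0,0,0],-1],[[0,0,0],[0,0,0],-1],[[0,0,0],[0,0,0],-1]]'
```

```text
clock: 2.1
eef_pos: [0.3806, 0.1358, 0.231]
orientation: [-0.0, 0.314, 0.949, -0.0]
wrist_force: [-0.1, 0.4, 0.1]
width: 0.0001
grasp_force: 0.0
clock: 3.1
eef_pos: [0.469, -0.0491, 0.2309]
orientation: [-0.001, 0.314, 0.949, 0.0]
wrist_force: [-0.0, 0.6, 0.3]
width: 0.0
grasp_force: 0.0
```

```bash
python3 -m pendant '[[[-0.65,-0.3,0],[0,0,0],-1],[[-0.65,-0.3,0],[0,0,0],-1],[[-0.65,-0.3,0],[0,0,0],-1],[[0,0,0.75],[0,0,0],-1],[[0,0,0.9],[0,0,0],-1],[[0,0,0.9],[0,0,0],-1],[[0,0,0.9],[0,0,0],-1],[[0,0,0.9],[0,0,0],-1],[[0,0,0.9],[0,0,0],-1],[[0,0,0.75],[0,0,0],-1],[[0,0,0],[0,0,0],-1],[[0,0,0],[0,0,0],-1]]'
python3 - <<'E'
from h import *
f=snap('top','t1')['frame'][120:270,290:440]
cv2.imwrite('pics/c2.png',cv2.resize(f[:,:,::-1],None,fx=4,fy=4,interpolation=cv2.INTER_CUBIC))
print(manip.observe()['eef_pos'])
E
```

```text
clock: 4.1
eef_pos: [0.494, -0.0951, 0.0806]
orientation: [-0.001, 0.313, 0.95, 0.0]
wrist_force: [-0.5, -1.3, 0.4]
width: 0.0003
grasp_force: 0.0
[ 0.49522033 -0.09566242  0.08201605]
```

View pics/c2.png

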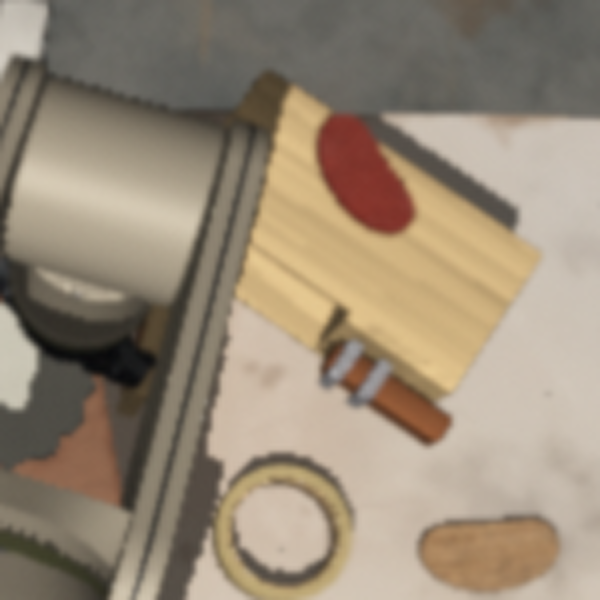

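```bash
python3 -m pendant '[[[-0.27,-0.3,0],[0,0,0],-1],[[-0.27,-0.3,0],[0,0,0],-1],[[-0.27,-0.3,0],[0,0,0],-1],[[-0.27,-0.3,0],[0,0,0],-1],[[-0.12,-0.33,0],[0,0,0],-1],[[-0.12,-0.33,0],[0,0,0],-1],[[-0.12,-0.33,0],[0,0,0],-1],[[-0.23,-0.31,0],[0,0,0],-1],[[-0.23,-0.31,0],[0,0,0],-1],[[-0.23,-0.31,0],[0,0,0],-1],[[0,0,0],[0,0,0],-1],[[0,0,0],[0,0,0],-1]]'
python3 - <<'E'
from h import *
a=snap('scene','s1')['frame'][150:290,250:420];cv2.imwrite('pics/c3.png',cv2.resize(a[:,:,::-1],None,fx=4,fy=4,interpolation=cv2.INTER_CUBIC))
E
```

```text
clock: 5.15
eef_pos: [0.4913, -0.1915, 0.0812]
orientation: [-0.0, 0.315, 0.949, -0.0]
wrist_force: [-0.1, 0.4, -0.5]
width: -0.0006
grasp_force: 0.0
```

View pics/c3.png

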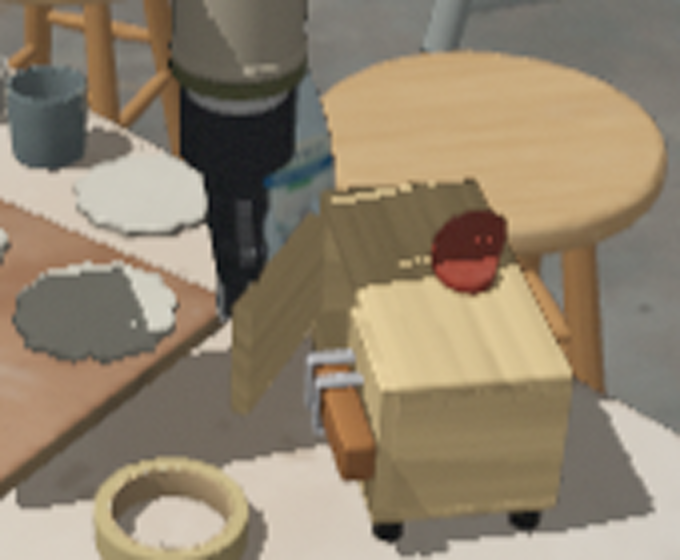

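The crop shows the fingers behind the door, which has swung partway shut (free edge at crop (240,370)). The bar and tape have not moved.

```bash
python3 -m pendant '[[[-0.23,-0.17,0],[0,0,0],-1],[[-0.23,-0.17,0],[0,0,0],-1],[[-0.23,-0.17,0],[0,0,0],-1],[[-0.23,-0.17,0],[0,0,0],-1],[[-0.2,-0.08,0],[0,0,0],-1],[[-0.2,-0.08,0],[0,0,0],-1],[[-0.2,-0.08,0],[0,0,0],-1],[[-0.2,-0.08,0],[0,0,0],-1],[[0,0,0],[0,0,0],-1],[[0,0,0],[0,0,0],-1]]'
python3 -m pendant '[[[-0.1,0,0],[0,0,0],-1],[[-0.1,0,0],[0,0,0],-1],[[-0.1,0,0],[0,0,0],-1],[[-0.1,0,0],[0,0,0],-1],[[0,0,0],[0,0,0],-1],[[0,0,0],[0,0,0],-1]]'
```

```text
clock: 6.03
eef_pos: [0.5112, -0.2368, 0.0813]
orientation: [0.0, 0.314, 0.949, -0.0]
wrist_force: [-0.5, 0.7, 0.3]
width: 0.0002
grasp_force: 0.0
clock: 6.53
eef_pos: [0.5192, -0.2426, 0.0814]
orientation: [0.0, 0.314, 0.949, -0.0]
wrist_force: [-0.5, -0.5, -0.7]
width: 0.0001
grasp_force: 0.0
```

```bash
python3 -m pendant '[[[-0.08,0,0],[0,0,0],-1],[[-0.08,0,0],[0,0,0],-1],[[0,0,0],[0,0,0],-1],[[0,0,0],[0,0,0],-1]]'
python3 -m pendant '[[[-0.08,0,0],[0,0,0],-1],[[0,0,0],[0,0,0],-1],[[0,0,0],[0,0,0],-1]]'
```

```text
clock: 6.87
eef_pos: [0.5201, -0.2431, 0.081]
orientation: [-0.003, 0.314, 0.949, 0.001]
wrist_force: [-13.4, 9.5, 10.2]
width: -0.0004
grasp_force: 7.9
clock: 7.12
eef_pos: [0.5202, -0.2431, 0.0806]
orientation: [-0.005, 0.314, 0.95, 0.001]
wrist_force: [-21.1, 13.9, 16.6]
width: 0.0002
grasp_force: 12.9
```

```bash
python3 -m pendant '[[[0.3,0,0],[0,0,0],-1],[[0.7,0,0],[0,0,0],-1],[[0.8,0,0],[0,0,0],-1],[[0.8,0,0],[0,0,0],-1],[[0,-0.8,0],[0,0,0],-1],[[0,-0.9,0],[0,0,0],-1],[[0,-1,0],[0,0,0],-1],[[0,-1,0],[0,0,0],-1],[[0,-1,0],[0,0,0],-1],[[0,-1,0],[0,0,0],-1],[[0,-1,0],[0,0,0],-1],[[0,-1,0],[0,0,0],-1]]'
python3 -m pendant '[[[0,-0.4,0],[0,0,0],-1],[[0,0,0],[0,0,0],-1],[[0,0,0],[0,0,0],-1]]'
python3 - <<'E'
from h import *
a=snap('scene','s2')['frame'];b=snap('top','t2')['frame']
g=lambda f,u,v:cv2.resize(f[v:v+140,u:u+95,::-1],None,fx=4,fy=4,interpolation=cv2.INTER_CUBIC)
cv2.imwrite('pics/c4.png',np.hstack([g(a,320,170),g(b,335,120)]))
p=manip.observe()['eef_pos'];q=-.636;c=np.array([.5711,-.2971]);R=np.array([[np.cos(q),-np.sin(q)],[np.sin(q),np.cos(q)]]);print(p,R.T@(p[:2]-c))
E
```

```text
clock: 8.12
eef_pos: [0.3562, -0.3629, 0.0815]
orientation: [0.0, 0.314, 0.949, -0.0]
wrist_force: [-0.1, -0.4, 0.4]
width: -0.0
grasp_force: 0.0
clock: 8.37
eef_pos: [0.351, -0.3699, 0.0813]
orientation: [0.0, 0.315, 0.949, 0.0]
wrist_force: [0.4, -0.2, 0.3]
width: -0.0
grasp_force: 0.0
[ 0.35153672 -0.36905958  0.08121998] [-0.13389113 -0.18830661]
```

View pics/c4.png

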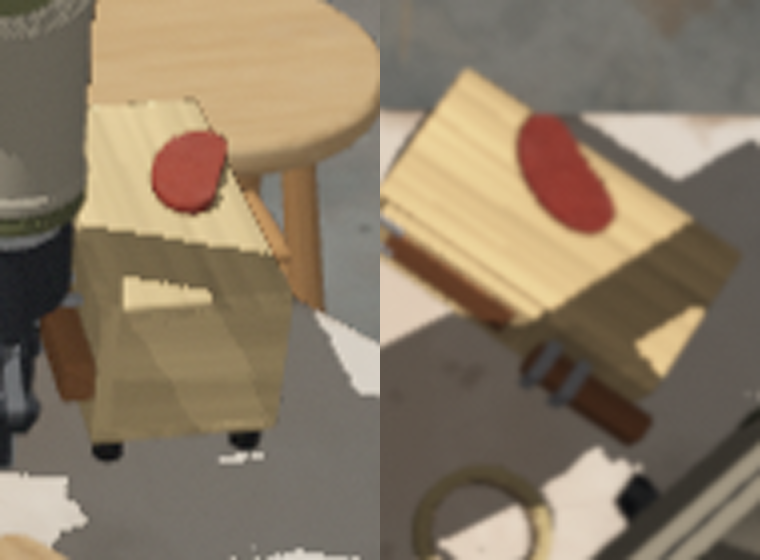

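The door reads as shut: its brown outer face is flush under the roof front, from (390,240) to (520,320). The bar is still drawn back with its tail at about (640,430), and the fingertip is at about (635,490).

```bash
python3 -m pendant '[[[-0.5,0,0],[0,0,0],-1],[[-0.6,0,0],[0,0,0],-1],[[-0.6,0,0],[0,0,0],-1],[[-0.45,0,0],[0,0,0],-1],[[0,0,0],[0,0,0],-1],[[0,0.4,0],[0,0,0],-1],[[0,0.4,0],[0,0,0],-1],[[0,0.4,0],[0,0,0],-1],[[0,0.3,0],[0,0,0],-1],[[0,0.3,0],[0,0,0],-1],[[0,0,0],[0,0,0],-1],[[0,0,0],[0,0,0],-1]]'
python3 - <<'E'
from h import *
p=manip.observe()['eef_pos'];q=-.636;c=np.array([.5711,-.2971]);R=np.array([[np.cos(q),-np.sin(q)],[np.sin(q),np.cos(q)]]);print(p,R.T@(p[:2]-c))
E
```

```text
clock: 9.47
eef_pos: [0.4212, -0.3653, 0.0814]
orientation: [0.0, 0.314, 0.95, -0.0]
wrist_force: [-0.3, -0.5, 0.0]
width: 0.0004
grasp_force: 0.0
[ 0.42115982 -0.36529524  0.08140463] [-0.08011683 -0.14392339]
```

```bash
python3 -m pendant '[[[0,0.25,0],[0,0,0],-1],[[0,0.25,0],[0,0,0],-1],[[0,0.25,0],[0,0,0],-1],[[0,0.25,0],[0,0,0],-1],[[0,0.25,0],[0,0,0],-1],[[0,0,0],[0,0,0],-1],[[0,0,0],[0,0,0],-1]]'
python3 -m pendant '[[[0,0.1,0],[0,0,0],-1],[[0,0.08,0],[0,0,0],-1],[[0,0,0],[0,0,0],-1],[[0,0,0],[0,0,0],-1]]'
python3 - <<'E'
from h import *
p=manip.observe()['eef_pos'];q=-.636;c=np.array([.5711,-.2971]);R=np.array([[np.cos(q),-np.sin(q)],[np.sin(q),np.cos(q)]]);print(p,R.T@(p[:2]-c))
E
```

```text
clock: 10.05
eef_pos: [0.4401, -0.3402, 0.0813]
orientation: [0.0, 0.314, 0.95, 0.0]
wrist_force: [0.1, -1.4, 0.3]
width: 0.0001
grasp_force: 0.0
clock: 10.38
eef_pos: [0.4424, -0.3371, 0.0813]
orientation: [0.0, 0.314, 0.949, 0.0]
wrist_force: [1.2, 0.4, -0.7]
width: -0.0001
grasp_force: 0.1
[ 0.44235217 -0.33708472  0.08130958] [-0.0798246  -0.10864077]
```

```bash
python3 -m pendant '[[[0,0.08,0],[0,0,0],-1],[[0,0.08,0],[0,0,0],-1],[[0,0,0],[0,0,0],-1],[[0,0,0],[0,0,0],-1]]'
python3 -m pendant '[[[0,0.08,0],[0,0,0],-1],[[0,0,0],[0,0,0],-1],[[0,0,0],[0,0,0],-1]]'
```

```text
clock: 10.72
eef_pos: [0.4447, -0.3338, 0.0813]
orientation: [0.0, 0.314, 0.949, 0.0]
wrist_force: [-0.4, -0.7, 0.5]
width: 0.0
grasp_force: 0.4
clock: 10.97
eef_pos: [0.4459, -0.3322, 0.0813]
orientation: [-0.0, 0.314, 0.949, 0.0]
wrist_force: [-0.2, -1.1, 0.3]
width: -0.0004
grasp_force: 0.4
```

```bash
python3 -m pendant '[[[0,0.08,0],[0,0,0],-1],[[0,0.04,0],[0,0,0],-1],[[0,0,0],[0,0,0],-1],[[0,0,0],[0,0,0],-1]]'
python3 -m pendant '[[[0,0.08,0],[0,0,0],-1],[[0,0,0],[0,0,0],-1],[[0,0,0],[0,0,0],-1]]'
```

```text
clock: 11.3
eef_pos: [0.4469, -0.3307, 0.0814]
orientation: [-0.0, 0.314, 0.949, -0.001]
wrist_force: [-4.4, -4.3, 0.0]
width: 0.0003
grasp_force: 3.5
clock: 11.55
eef_pos: [0.4471, -0.3305, 0.0814]
orientation: [-0.001, 0.314, 0.949, -0.002]
wrist_force: [-9.4, -11.4, 1.6]
width: 0.0001
grasp_force: 7.6
```

Force is rising against the bar's stop (about 15 N). I'll back away and look.

```bash
python3 -m pendant '[[[0,-0.4,0],[0,0,0],-1],[[0,-0.6,0],[0,0,0],-1],[[0,-1,0],[0,0,0],-1],[[0,-0.8,0],[0,0,0],-1],[[1,0,0],[0,0,0],-1],[[1,0,0],[0,0,0],-1],[[1,0,0],[0,0,0],-1],[[1,0,-1],[0,0,0],-1],[[1,0,-1],[0,0,0],-1],[[1,0,-1],[0,0,0],-1],[[1,0,-1],[0,0,0],-1],[[1,0,-1],[0,0,0],-1]]'
python3 -m pendant '[[[1,0,0],[0,0,0],-1],[[1,0,0],[0,0,0],-1],[[1,0,0],[0,0,0],-1],[[0,0,0],[0,0,0],-1],[[0,0,0],[0,0,0],-1]]'
python3 - <<'E'
from h import *
a=snap('scene','s3')['frame'];b=snap('top','t3')['frame']
g=lambda f,u,v:cv2.resize(f[v:v+140,u:u+95,::-1],None,fx=4,fy=4,interpolation=cv2.INTER_CUBIC)
cv2.imwrite('pics/c5.png',np.hstack([g(a,310,170),g(b,335,120)]))
E
```

```text
clock: 12.55
eef_pos: [0.2457, -0.2641, 0.2072]
orientation: [0.0, 0.314, 0.949, 0.0]
wrist_force: [-0.9, -0.7, 0.7]
width: -0.0003
grasp_force: 0.0
clock: 12.97
eef_pos: [0.1864, -0.2207, 0.2069]
orientation: [0.002, 0.314, 0.949, -0.001]
wrist_force: [0.9, -1.0, -0.5]
width: -0.0002
grasp_force: 0.0
```

View pics/c5.png

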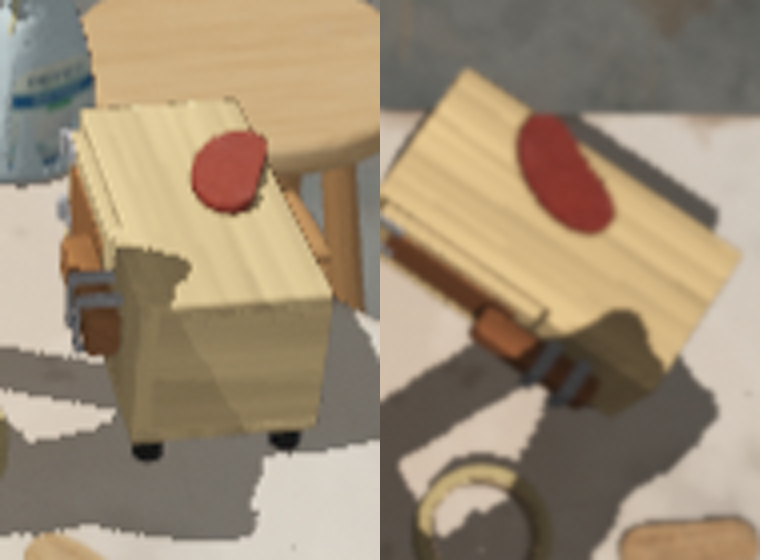

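Both views show the door flush and the bar across its free edge: the bar's left end is at top-crop (480,320) and its tail sits just right of the staples at (590,395). The arm is clear, so I'm handing in.

```bash
python3 -c "
from station import manip;print(manip.close_job())"
```

```text
the job is handed in; nothing more can be done
None
```

I pushed the door shut against its stop, then the bar across to its stop, and handed the job in with the arm clear at about 13 s; no verdict was returned.

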